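Clear and close the parts washer

TASK

Take the tall bottle and the squat jar out of the tub of the parts washer and set each down upright, without dropping or tipping it, inside the steel tray where the can stands; the steel bearing ring stays in the tub. Then lower the washer's hinged cover gently until it rests fully shut: it slams if it is let go half way. Leave the can, the screwdriver and the wooden block standing or lying where they are.

Things in the scene. Friction and masses are not known exactly. Their poses are not given: they have to be found in the camera images.
- tub: Grey steel tub of a bench-top parts washer, fixed to the bench, open at the top: 190 (x) by 300 (y) by 85 mm high, walls 5 mm, inner floor 30 mm above the bench. Origin at the centre of its underside; x points from the front (handle side when shut) to the hinge at the back, z up.
- lid (a joint): Hinge angle of the cover (rad): 0 = shut, resting on the rim; grows as it opens; 1.57 upright; stop at 1.7. Friction holds it above about 1.2; released below that it falls shut. Cover 0.4 kg.
- lid_hinge (a point): Middle of the cover's hinge line, which runs along the tub's y, at the tub's back rim (95 mm behind the tub's centre, 87 mm above the bench). The cover is a flat grey sheet 192 mm long from the hinge, 304 mm wide, 4 mm thick, centred on the hinge plane.
- lid_handle (a point): Middle of the steel bar handle on the cover's free edge, in the cover's plane, 228 mm from the hinge line and 36 mm (bar centre) beyond the edge. Round bar 12 mm thick, parallel to the hinge, with a leg at each end, 120 mm apart. Site axes turn with the cover: x from handle to hinge, y along the bar. Shut, the bar stands out in front of the tub, 87 mm above the bench.
- bottle: Tall white plastic bottle with black cap, 150 mm high: straight body 48 mm in diameter up to 108 mm, then a neck, cap 26 mm in diameter from 130 to 150 mm. Origin at the centre of its base, z up along it. About 0.2 kg.
- jar: Squat white plastic jar with black screw lid, 65 mm high, 58 mm in diameter all the way up. Origin at the centre of its base, z up. About 0.18 kg.
- bearing: Steel bearing ring lying flat in the tub: 60 mm outside, 32 mm hole, 16 mm high. Origin at the centre of its underside. Stays in the tub.
- tray: Steel tray fixed on the bench to one side of the washer, 250 (x) by 140 (y) mm, with a low rim: walls 4 mm thick, 14 mm high, floor 4 mm thick. Origin at the centre of its underside, x along its long side.
- can: Metal can standing in the tray near its +x end, 52 mm in diameter, 100 mm high, 0.25 kg; origin at the centre of its base. Leave it.
- vise: Small green bench vise, fixed, on the other side of the washer: about 165 (x) by 100 (y) by 105 mm high. Origin at the centre of its underside. An obstacle.
- block: Loose wooden offcut standing on the bench behind the vise, 45 (x) by 60 (y) by 100 mm high; origin at the centre of its underside. Leave it.
- screwdriver: Loose screwdriver lying on the bench in front of the washer, about 160 mm long along its x, 30 mm high at most. Leave it.
There are look-alikes about, which are no part of the job. What is meant by the bottle is not yellow, and is the larger of those in its own colour.

How it is judged:
On the way, in this order (a step that is already met when the one before it is completed fails the run):
1. bottle and jar both stand upright and still in the tray, the cover still open (x of bottle in the frame of tray between -0.1 and 0.1 m and y of bottle in the frame of tray between -0.045 and 0.045 m and z of bottle in the frame of tray between -0.002 and 0.01 m and angle between each of bottle, jar's own z axis and vertical below 0.08 rad and linear speed of each of bottle, jar below 0.03 m/s and x of jar in the frame of tray between -0.095 and 0.095 m and y of jar in the frame of tray between -0.04 and 0.04 m and z of jar in the frame of tray between -0.002 and 0.01 m and value of joint lid above 0.8 rad), for 0.2 s.
2. the cover is fully shut (value of joint lid below 0.03 rad), for 0.2 s.
At the end, for the whole second after the job is handed in: Bottle and jar stand upright (within 0.08 rad) and still on the tray's floor with their bases inside its rim; the cover is shut (angle under 0.03 rad); the bearing lies in the tub; the can is upright and within 30 mm, the screwdriver and the wooden block within 40 mm of where it was (x of bottle in the frame of tray between -0.1 and 0.1 m and y of bottle in the frame of tray between -0.045 and 0.045 m and z of bottle in the frame of tray between -0.002 and 0.01 m and angle between each of bottle, jar's own z axis and vertical below 0.08 rad and linear speed of each of bottle, jar below 0.03 m/s and x of jar in the frame of tray between -0.095 and 0.095 m and y of jar in the frame of tray between -0.04 and 0.04 m and z of jar in the frame of tray between -0.002 and 0.01 m and value of joint lid below 0.03 rad and x of bearing in the frame of tub between -0.09 and 0.09 m and y of bearing in the frame of tub between -0.145 and 0.145 m and z of bearing in the frame of tub below 0.06 m and distance of can from where it was at the start of the episode below 0.03 m and angle between can's own z axis and vertical below 0.1 rad and distance of each of screwdriver, block from where it was at the start of the episode below 0.04 m); the robot touches nothing.
It fails at once if the cover slams: it closes its last 0.25 rad faster than 1.6 rad/s (value of joint lid below 0.25 rad and velocity of joint lid below -1.6 rad/s).
It fails at once if the bottle or the jar is tipped by more than 0.6 rad (angle between any of bottle, jar's own z axis and vertical above 0.6 rad).
It fails at once if the bottle or the jar is dropped onto the tray (it comes down faster than 0.5 m/s) ((z of bottle in the frame of tray below 0.02 m and horizontal distance between bottle and tray below 0.14 m and linear speed of bottle above 0.5 m/s) or (z of jar in the frame of tray below 0.02 m and horizontal distance between jar and tray below 0.14 m and linear speed of jar above 0.5 m/s)).
It fails at once if the can is knocked over or shifted by more than 30 mm (angle between can's own z axis and vertical above 0.4 rad or distance of can from where it was at the start of the episode above 0.03 m).
It also fails if it takes over 72 s, if anything falls off the work surface, if the arm or the gripper's body presses on something with over 40 N, if the wrist force passes 120 N, or if a joint passes its speed limit or range.

ROBOT

A 7-joint arm with a two-finger parallel gripper is mounted at the origin on the work surface. World frame = base frame: x ahead of the robot, y to its left, z up, the work surface at z = 0. Lengths are in m, angles in rad, forces in N, time in s.
With the tool pointing down it reaches from about 0.4 to 0.85 m from the base axis. Payload 4.5 kg.
Tool frame: the origin (TCP) lies midway between the tips of the shut fingers; the grasp point (between the pads) lies 19 mm behind it (robot.tcp_to_grasp is the distance from the TCP to the grasp point, in m); z points along the fingers, y is the line along which they close (so a half turn about z gives the same grasp; the last joint's range is limited). The gripper opens to 88 mm and grips with 3 to 60 N. Pads are 18 mm wide; open, the fingers measure 123 mm over their backs; the gripper's body (75 mm by 187 mm) begins 45 mm behind the grasp point.
Start: joints at [-1.284, 0.689, -0.195, 1.565, 0.157, 0.902, -0.215], TCP at [0.156, 0.605, 0.239] pointing down, gripper open.
Joint ranges: [-3.01, 3.01], [-0.46, 2.08], [-1.47, 1.51], [0.13, 2.56], [-1, 4.14], [0.04, 2.09], [-2.66, 2.66]. Speed limits (rad/s): [2.57, 2.57, 3.14, 3.14, 3.14, 3.14, 3.14].

INTERFACE

Orientations are given as a unit quaternion [w, x, y, z].
In Python, from rig import read_state, optics, workorder, nets, robot gives the robot as it stands.
- The arm moves only by the tool jog_arm, never from a script. Its argument "motion" is text: rows parted by semicolons, each of 7 numbers parted by spaces: the turn, a rotation vector about the tool's x, y, z in rad, then the shift along the tool's x, y, z in cm, then the opening, from 0 (shut) to 1 (fully open). In form: ax ay az x y z jaw; .... A call has 1 to 8 rows; each row shifts and turns the commanded pose from where the row before left it, along the tool's axes as they then stand; what a row does not reach is not made up. A row lasts 1/8 s, in which the tool goes at most 62.5 mm and 10.7 degrees, less where a joint would pass 70% of its speed; a pose out of reach is approached as far as the arm can. A call is refused whole if a number of a shift passes 6.25 or a number of a turn 0.188, either way. A call with a gripper value outside its range is refused whole. The fingers move at their own pace and stop on an object; "grip_force" is the grip in N (left out, the last holds). Time passes only in rows, so rows that do not move let the fingers close. It gives the time, the measured TCP pose, the force, the opening and the grip force at its end, in the units of the state.
- read_state(): the state, without advancing time (a new reading comes with each control period).
- optics.snapshot(name): name is "scene" or "top"; returns a dict with "color" (400x640x3 uint8, red, green, blue), "depth" (400x640 float32, m along the optical axis (not along the pixel's ray), 0 where there is no reading), "intrinsics" (3x3 intrinsics, pixels), "dist" ([k1, k2, p1, p2, k3] as OpenCV has them; the pictures are not rectified), "rvec" (rotation vector, rad) and "tvec" (3), from world to camera coordinates, as OpenCV has them. Camera axes: x right, y down, z forward; pixel columns grow to the right and rows downward; lengths in m; the calibration is good to about 2 mm. A picture is of the moment at which its call begins.
- workorder.sign_off(): hands the job in; it is judged then, once.
Trained networks look in a picture, given as the dict that the camera call returned (one of the last four; its "shot" number tells which), for a name from the list of things; names that differ only in an ending like _2 or _b are one class to them, and where a whole thing is asked for, a point or a joint stands for the part that bears it (a point fixed in the world has none). Each returns a list of dicts, best first, with "confidence" (0 to 1); they miss things now and then, are a little off and sometimes report something else, mostly with a low value. They report only what shows in the picture. A call takes as long as a camera call. They do not tell look-alikes from the thing itself.
- nets.boxes_of(target, picture): "point" ([column, row] in pixels, amid what is visible of it).
- nets.masks_of(target, picture): "region" (400x640 bool, what is visible of it) and "point" ([column, row] in pixels, amid what is visible of it).
The state is a dict: "clock": time; "joint_pos": joint angles; "joint_velocities": joint speeds; "effort": joint torques, N m; "eef_pos": TCP position; "eef_rot": TCP orientation; "contact_force": force on the tool from outside, world axes, zero at the start; "moment": the same for the moment, N m; "finger_gap": opening from 0.0 (shut) to 1.0 (fully open); "finger_force": force on a finger pad.
Only numpy, scipy, OpenCV 4.12 (cv2) and the standard library are available. Lean on these libraries where they do the work, as an engineer would, in place of code of your own. Each camera call takes 0.05 s, during which the arm holds its last target. There are 200 camera calls.

## Working session

There is one attempt and no reset: what is moved stays moved. The work goes in short steps, Python scripts to look and compute and a tool call to move; the robot and the scene stay as the last step left them, time stands still between calls to the robot, and variables do not carry over. Pictures are saved under pics/ and viewed, at most 10 in all, crops included, and the job is handed in when it is done.

Besides the shell and the picture viewer there is one more tool, called after ">>>" as a command line: name --argument value ..., lists and objects as JSON in quotes. jog_arm: Moves the arm, as the interface text tells. Its arguments: {"type":"object","properties":{"motion":{"type":"string"},"grip_force":{"type":"number"}},"required":["motion"]}

```bash
mkdir -p pics
cat > h.py <<'E'
import numpy as np, cv2
from rig import read_state, optics, workorder, nets, robot
def world(p, mask):
    v,u=np.nonzero(mask&(p["depth"]>0)); z=p["depth"][v,u]
    n=cv2.undistortPoints(np.c_[u,v].astype(float)[:,None],p["intrinsics"],p["dist"])[:,0]
    R=cv2.Rodrigues(np.array(p["rvec"],float))[0]
    return (np.c_[n*z[:,None],z]-np.ravel(p["tvec"]))@R
def save(p,name): cv2.imwrite("pics/"+name,p["color"][:,:,::-1])
E
python3 - <<'E'
from h import *
s=read_state(); print({k:np.round(v,3) for k,v in s.items()})
for c in("top","scene"):
    p=optics.snapshot(c); save(p,c+"0.png")
    for t in ["bottle","jar","bearing","tub","lid","lid_handle","tray","can","vise","block","screwdriver"]:
        for d in nets.masks_of(t,p):
            w=world(p,d["region"])
            if len(w): print(c,t,round(d["confidence"],2),np.round(d["point"]),len(w),*[np.round(np.percentile(w,q,axis=0),3) for q in(2,50,98)])
E
```

```text
{'clock': np.float64(0.0), 'joint_pos': array([-1.284,  0.69 , -0.195,  1.566,  0.157,  0.902, -0.215]), 'joint_velocities': array([ 0.001, -0.001,  0.   ,  0.002,  0.001,  0.   ,  0.   ]), 'effort': array([-1.0000e-03, -5.2756e+01, -1.2670e+00, -1.5343e+01, -5.3000e-02,
        7.0000e-03,  0.0000e+00]), 'eef_pos': array([0.156, 0.605, 0.238]), 'eef_rot': array([-0.   ,  0.126,  0.992, -0.001]), 'contact_force': array([-0.537,  0.358,  0.788]), 'moment': array([-0.002, -0.023,  0.029]), 'finger_force': np.float64(0.0), 'finger_gap': np.float64(0.997)}
top bottle 0.81 [406. 191.] 264 [ 0.538 -0.213 -0.001] [ 0.55  -0.178  0.075] [ 0.578 -0.168  0.104]
top bottle 0.77 [358. 193.] 489 [ 0.522 -0.087  0.045] [ 0.539 -0.062  0.144] [ 0.567 -0.043  0.183]
top bottle 0.64 [372. 269.] 155 [ 0.374 -0.109  0.02 ] [ 0.388 -0.094  0.078] [ 0.399 -0.083  0.102]
top jar 0.62 [284. 196.] 567 [0.52  0.079 0.05 ] [0.545 0.103 0.095] [0.572 0.132 0.099]
top bearing 0.68 [318. 194.] 353 [ 0.515 -0.009  0.041] [0.543 0.018 0.047] [0.57  0.043 0.05 ]
top tub 0.68 [323. 173.] 11878 [ 0.47  -0.129  0.028]
[... 1594 characters left out ...]
02 0.103 0.028]
scene lid 0.7 [373. 171.] 2129 [ 0.604 -0.127  0.03 ] [ 0.65  -0.001  0.214] [0.669 0.279 0.319]
scene lid_handle 0.83 [372. 174.] 2104 [ 0.628 -0.127  0.042] [ 0.65  -0.001  0.216] [0.669 0.171 0.319]
scene tray 0.74 [344. 134.] 1651 [0.386 0.281 0.001] [0.477 0.351 0.005] [0.572 0.426 0.016]
scene tray 0.73 [337. 202.] 142 [ 0.536 -0.003  0.032] [0.563 0.034 0.046] [0.577 0.05  0.05 ]
scene can 0.51 [375. 122.] 161 [0.567 0.086 0.024] [0.579 0.339 0.102] [0.627 0.371 0.317]
scene vise 0.95 [260. 308.] 3130 [ 0.39  -0.394  0.   ] [ 0.489 -0.355  0.094] [ 0.544 -0.296  0.107]
scene block 0.87 [299. 330.] 992 [ 0.572 -0.395  0.009] [ 0.604 -0.37   0.097] [ 0.628 -0.332  0.102]
```

View pics/top0.png

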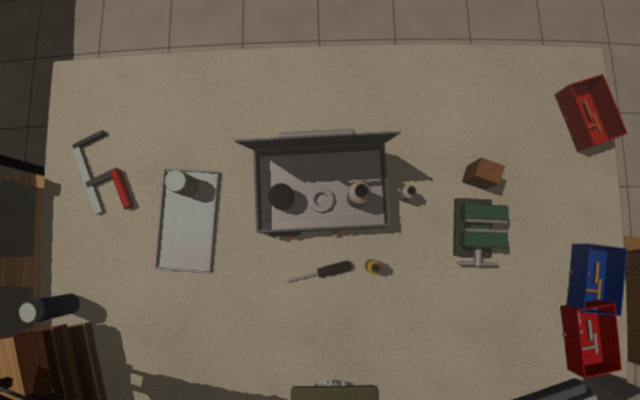

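View pics/scene0.png

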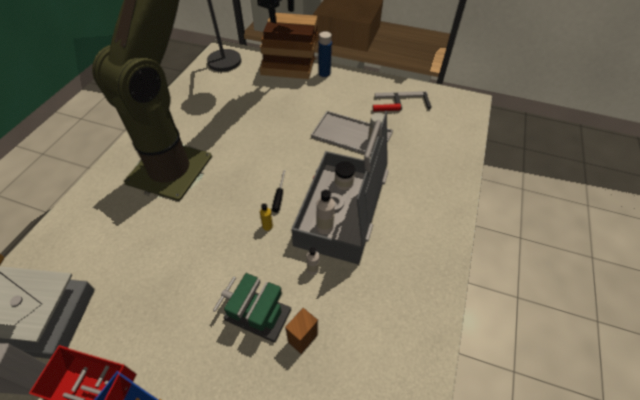

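The top view shows the jar (282,195), bearing (322,200) and bottle (359,192) in the tub. Decoys are a small white bottle (407,191) and a yellow one (374,267). The tray with the can is at left (188,220), and the cover is upright. Next I refine the poses.

Run:
```python
from h import *
p=optics.snapshot("top"); a=np.ones((400,640),bool); W=world(p,a)
q=optics.snapshot("scene"); V=world(q,a)
def box(P,lo,hi): return P[((P>lo)&(P<hi)).all(1)]
def circ(n,lo,hi):
    for c,P in(("top",W),("scene",V)):
        B=box(P,lo,hi)
        if len(B)>4:
            (x,y),r=cv2.minEnclosingCircle(B[:,:2].astype(np.float32)); print(n,c,len(B),np.round([x,y,r],4),np.round(np.median(B,0),4))
circ("cap",[.5,-.11,.172],[.6,-.02,.19])
circ("body",[.5,-.11,.05],[.6,-.02,.14])
circ("jar",[.5,.06,.088],[.6,.15,.105])
circ("can",[.54,.29,.09],[.64,.4,.115])
for c,P in(("top",W),("scene",V)):
    B=box(P,[.3,.25,.009],[.65,.46,.025]); r=cv2.minAreaRect(B[:,:2].astype(np.float32)); print("tray",c,len(B),r)
    B=box(P,[.44,-.16,.078],[.6,.2,.087]); B=B[B[:,0]<.5]; print("front rim",c,len(B),np.polyfit(B[:,1],B[:,0],1),np.percentile(B,[2,98],axis=0))
    B=box(P,[.6,-.15,.11],[.7,.19,.27]); A=np.c_[B[:,1],B[:,2],np.ones(len(B))]; s=np.linalg.lstsq(A,B[:,0],rcond=None)[0]; print("lid x=ay+bz+c",c,len(B),s,np.abs(A@s-B[:,0]).std())
    B=box(P,[.6,-.15,.288],[.75,.19,.36]); print("handle",c,len(B),np.percentile(B,[1,50,99],axis=0).round(4).tolist(),np.polyfit(B[:,1],B[:,0],1))
```

```text
cap top 131 [ 0.5458 -0.0656  0.0129] [ 0.5453 -0.0654  0.1806]
cap scene 82 [ 0.5507 -0.062   0.0138] [ 0.5507 -0.0648  0.1799]
body top 126 [ 0.5454 -0.0656  0.0242] [ 0.5276 -0.0551  0.1077]
body scene 377 [ 0.5514 -0.0633  0.0249] [ 0.5583 -0.0812  0.0986]
jar top 524 [0.5475 0.1068 0.0289] [0.547  0.1058 0.0955]
jar scene 260 [0.5533 0.1107 0.0299] [0.5537 0.1075 0.0951]
can top 413 [0.5871 0.3439 0.026 ] [0.5857 0.3425 0.104 ]
can scene 101 [0.5869 0.3485 0.0234] [0.5843 0.3474 0.1048]
tray top 692 ((0.503909707069397, 0.34868180751800537), (0.1434258222579956, 0.2512730360031128), 85.30696105957031)
front rim top 297 [-0.0216357   0.47704428] [[ 0.46940107 -0.13372855  0.07900804]
 [ 0.49760177  0.16374626  0.08688916]]
lid x=ay+bz+c top 1130 [-0.0288656  -0.14986575  0.67403995] 0.00011895878952281397
handle top 539 [[0.6213, -0.0438, 0.2983], [0.6269, 0.0201, 0.3176], [0.6345, 0.0824, 0.321]] [-0.02716468  0.62776632]
tray scene 297 ((0.5084483027458191, 0.3551388382911682), (0.15037041902542114, 0.25119373202323914), 84.9438247680664)
front rim scene 217 [-0.01588299  0.4824781 ] [[ 0.47473796 -0.12965755  0.07856764]
 [ 0.49722063  0.16789163  0.08677851]]
lid x=ay+bz+c scene 1431 [-0.02566366 -0.15804112  0.68453924] 0.0005970036165802476
handle scene 272 [[0.6264, -0.0436, 0.2898], [0.6345, 0.0088, 0.3171], [0.6417, 0.0853, 0.3205]] [-0.02324561  0.63445883]
```

>>> jog_arm --motion "0 0 0.16 0 0 0 0.77; 0 0 0.163 0 0 0 0.77; 0 0 0 0 0 0 0.77" --grip_force 20

```text
clock: 1.68
eef_pos: [0.1562, 0.6052, 0.2388]
eef_rot: [0.0, 0.283, 0.959, 0.0]
contact_force: [0.7, -0.2, -0.0]
finger_gap: 0.77
finger_force: 0.0
```

```bash
cat >> h.py <<'E'
from scipy.spatial.transform import Rotation as Ro
def rel(*t):
    s=read_state(); R=Ro.from_quat(np.roll(s["eef_rot"],-1))
    print("t",round(float(s["clock"]),2),"pos",np.round(s["eef_pos"],4),"ytool",R.as_matrix()[:,1].round(3),"ztool",R.as_matrix()[:,2].round(3),"gap",round(float(s["finger_gap"]),3),"F",np.round(s["contact_force"],1))
    print("cm:",(R.inv().apply(np.array(t)-s["eef_pos"])*100).round(2))
E
python3 -c "
from h import *
rel(.5503,.1085,.24)"
```

```text
t 1.68 pos [0.1562 0.6052 0.2388] ytool [0.543 0.84  0.   ] ztool [ 0.  0. -1.] gap 0.77 F [ 0.7 -0.2 -0. ]
cm: [-60.07 -20.32  -0.11]
```

>>> jog_arm --motion "0 0 0 -3 -1 0 0.77; 0 0 0 -5 -1.7 0 0.77; 0 0 0 -5 -1.7 0 0.77; 0 0 0 -5 -1.7 0 0.77; 0 0 0 -5 -1.7 0 0.77; 0 0 0 -5 -1.7 0 0.77; 0 0 0 -5 -1.7 0 0.77; 0 0 0 -5 -1.7 0 0.77"

```text
clock: 2.68
eef_pos: [0.4059, 0.2889, 0.239]
eef_rot: [0.0, 0.282, 0.959, 0.0]
contact_force: [0.3, 0.2, -0.2]
finger_gap: 0.769
finger_force: 0.0
```

>>> jog_arm --motion "0 0 0 -5 -1.7 0 0.77; 0 0 0 -5 -1.7 0 0.77; 0 0 0 -5 -1.7 0 0.77; 0 0 0 -4 -1.3 0 0.77; 0 0 0 -2 -0.7 0 0.77; 0 0 0 0 0 0 0.77; 0 0 0 0 0 0 0.77"

```text
clock: 3.55
eef_pos: [0.5411, 0.1184, 0.2387]
eef_rot: [-0.001, 0.282, 0.959, 0.001]
contact_force: [0.5, 0.4, -0.3]
finger_gap: 0.773
finger_force: 0.0
```

```bash
python3 -c "
from h import *
rel(.5503,.1085,.068)
p=optics.snapshot('top');q=optics.snapshot('scene')
cv2.imwrite('pics/hov.png',np.vstack([cv2.resize(p['color'][80:280,150:450,::-1],(600,400))[:300],cv2.resize(q['color'][50:300,200:500,::-1],(360,300)).copy() if 0 else cv2.resize(q['color'][100:250,200:500,::-1],(600,300))]))
"
```

```text
t 3.55 pos [0.5411 0.1184 0.2387] ytool [0.541 0.841 0.001] ztool [-0.001  0.001 -1.   ] gap 0.773 F [ 0.5  0.4 -0.3]
cm: [-1.34 -0.35 17.07]
```

View pics/hov.png

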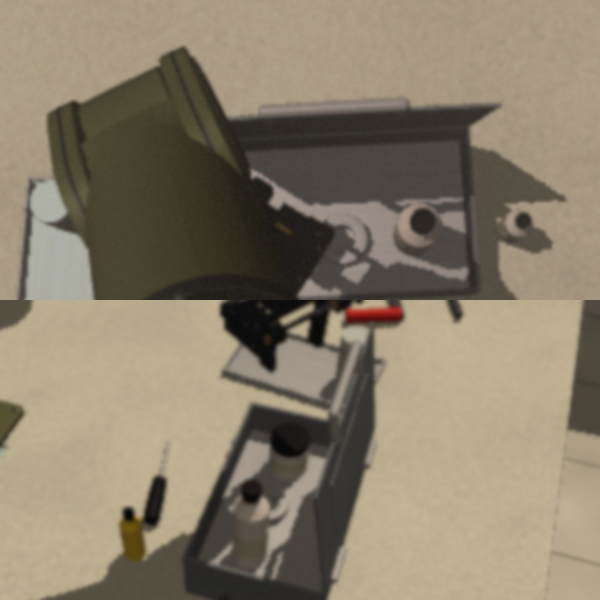

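```bash
python3 -c "
from h import *
a=np.ones((400,640),bool)
for c in('top','scene'):
    p=optics.snapshot(c);W=world(p,a)
    W=W[(W[:,2]>.335)&(W[:,1]>-.3)&(W[:,1]<.6)]
    for x in np.arange(.5,.85,.04):
        B=W[(W[:,0]>x)&(W[:,0]<x+.04)]
        if len(B)>3: print(c,round(x,2),len(B),'z',B[:,2].min().round(3),B[:,2].max().round(3),'y',np.percentile(B[:,1],[2,98]).round(3))
"
```

```text
top 0.5 3654 z 0.335 0.673 y [0.031 0.151]
top 0.54 1968 z 0.386 0.635 y [0.07  0.162]
top 0.58 95 z 0.562 0.601 y [0.088 0.11 ]
scene 0.5 1583 z 0.335 0.593 y [0.03  0.104]
scene 0.54 2300 z 0.336 0.592 y [0.07  0.178]
scene 0.58 461 z 0.336 0.589 y [0.087 0.191]
```

>>> jog_arm --motion "0 0 0 -1.2 -0.4 2 0.77; 0 0 0 0 0 3.5 0.77; 0 0 0 0 0 3.5 0.77; 0 0 0 0 0 2.5 0.77; 0 0 0 0 0 1.5 0.77; 0 0 0 0 0 0 0.77; 0 0 0 0 0 0 0.77"

```text
clock: 4.62
eef_pos: [0.5508, 0.1066, 0.1096]
eef_rot: [0.001, 0.284, 0.959, 0.0]
contact_force: [-0.3, 0.2, 0.0]
finger_gap: 0.774
finger_force: 0.0
```

```bash
python3 -c "
from h import *
rel(.5503,.1085,.068)"
```

```text
t 4.62 pos [0.5508 0.1066 0.1096] ytool [0.544 0.839 0.001] ztool [ 0.002  0.001 -1.   ] gap 0.774 F [-0.3  0.2  0. ]
cm: [0.15 0.12 4.16]
```

>>> jog_arm --motion "0 0 0 0.1 0.1 0.8 0.77; 0 0 0 0 0 0.8 0.77; 0 0 0 0 0 0.5 0.77; 0 0 0 0 0 0 0.77"

```text
clock: 5.12
eef_pos: [0.5495, 0.1075, 0.0872]
eef_rot: [-0.0, 0.284, 0.959, -0.0]
contact_force: [0.2, 0.0, 0.4]
finger_gap: 0.77
finger_force: 0.0
```

>>> jog_arm --motion "0 0 0 0 0 0.8 0.77; 0 0 0 0 0 0.8 0.77; 0 0 0 0 0 0.6 0.77; 0 0 0 0 0 0 0.77; 0 0 0 0 0 0 0.77"

```text
clock: 5.75
eef_pos: [0.55, 0.1077, 0.0657]
eef_rot: [0.0, 0.284, 0.959, 0.0]
contact_force: [0.9, -0.2, 0.0]
finger_gap: 0.768
finger_force: 0.0
```

>>> jog_arm --motion "0 0 0 0 0 0.6 0.77; 0 0 0 0 0 0 0.6; 0 0 0 0 0 0 0.5; 0 0 0 0 0 0 0.4; 0 0 0 0 0 0 0.4; 0 0 0 0 0 0 0.4; 0 0 0 0 0 0 0.4" --grip_force 25

```text
clock: 6.62
eef_pos: [0.5498, 0.1077, 0.0597]
eef_rot: [-0.0, 0.284, 0.959, 0.0]
contact_force: [-0.5, 0.1, -1.7]
finger_gap: 0.651
finger_force: 25.0
```

>>> jog_arm --motion "0 0 0 0 0 -0.5 0.4; 0 0 0 0 0 -1.5 0.4; 0 0 0 0 0 -3 0.4; 0 0 0 0 0 -3 0.4; 0 0 0 0 0 -3 0.4; 0 0 0 0 0 -2.5 0.4; 0 0 0 0 0 -1.5 0.4; 0 0 0 0 0 0 0.4"

```text
clock: 7.62
eef_pos: [0.5504, 0.1078, 0.2109]
eef_rot: [0.001, 0.284, 0.959, 0.001]
contact_force: [0.6, 0.1, -2.7]
finger_gap: 0.651
finger_force: 25.0
```

```bash
python3 -c "
from h import *
rel(.441,.357,.21)"
```

```text
t 7.62 pos [0.5504 0.1078 0.2109] ytool [0.545 0.839 0.002] ztool [ 0.002  0.001 -1.   ] gap 0.651 F [ 0.6  0.1 -2.7]
cm: [22.75 14.95  0.08]
```

>>> jog_arm --motion "0 0 0 1.5 1 0 0.4; 0 0 0 3 2 0 0.4; 0 0 0 4 2.6 0 0.4; 0 0 0 4 2.6 0 0.4; 0 0 0 4 2.6 0 0.4; 0 0 0 3 2 0 0.4; 0 0 0 2 1.3 0 0.4; 0 0 0 1.2 0.8 0 0.4"

```text
clock: 8.62
eef_pos: [0.4381, 0.3583, 0.2086]
eef_rot: [-0.001, 0.282, 0.959, -0.001]
contact_force: [0.4, -1.3, -2.7]
finger_gap: 0.653
finger_force: 25.0
```

>>> jog_arm --motion "0 0 0 0 0 1.5 0.4; 0 0 0 0 0 3 0.4; 0 0 0 0 0 3 0.4; 0 0 0 0 0 3 0.4; 0 0 0 0 0 2.5 0.4; 0 0 0 0 0 1.5 0.4; 0 0 0 0 0 0 0.4; 0 0 0 0 0 0 0.4"

```text
clock: 9.62
eef_pos: [0.4412, 0.3563, 0.0653]
eef_rot: [0.0, 0.284, 0.959, 0.0]
contact_force: [-0.2, 0.1, -2.0]
finger_gap: 0.65
finger_force: 25.0
```

```bash
python3 -c "
from h import *
rel(.441,.357,.034)
p=optics.snapshot('scene')
cv2.imwrite('pics/j1.png',cv2.resize(p['color'][60:220,260:460,::-1],(750,600)))"
```

```text
t 9.62 pos [0.4412 0.3563 0.0653] ytool [0.545 0.838 0.001] ztool [ 0.001  0.001 -1.   ] gap 0.65 F [-0.2  0.1 -2. ]
cm: [0.05 0.05 3.13]
```

View pics/j1.png

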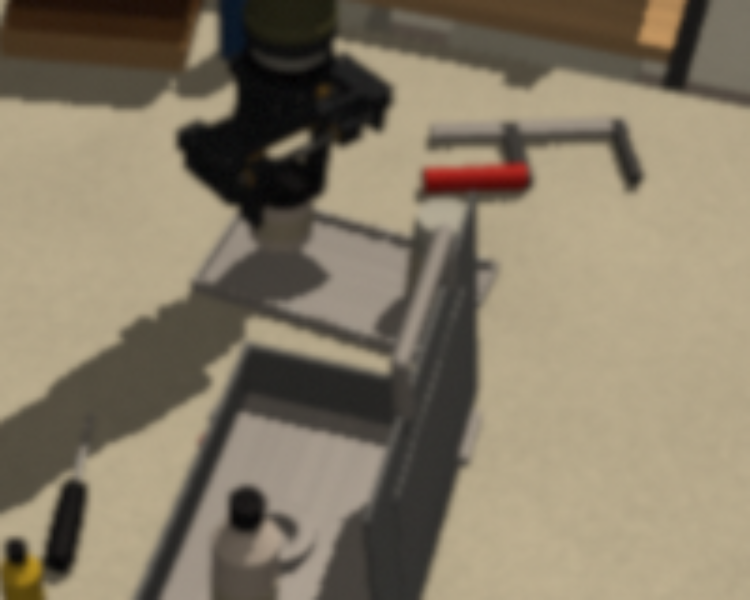

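The jar hangs upright in the gripper at crop position (285,225), over the near end of the tray. I lower it gently.

>>> jog_arm --motion "0 0 0 0 0 1 0.4; 0 0 0 0 0 1 0.4; 0 0 0 0 0 0.6 0.4; 0 0 0 0 0 0.3 0.4; 0 0 0 0 0 0.2 0.4; 0 0 0 0 0 0.1 0.4; 0 0 0 0 0 0 0.4"

```text
clock: 10.55
eef_pos: [0.4407, 0.3563, 0.0334]
eef_rot: [0.0, 0.284, 0.959, 0.0]
contact_force: [-0.8, 0.6, 3.4]
finger_gap: 0.648
finger_force: 25.0
```

>>> jog_arm --motion "0 0 0 0 0 0 0.7; 0 0 0 0 0 0 0.8; 0 0 0 0 0 0 0.85; 0 0 0 0 0 -1 0.85; 0 0 0 0 0 -2.5 0.85; 0 0 0 0 0 -4 0.85; 0 0 0 0 0 -5 0.7; 0 0 0 0 0 -5 0.6"

```text
clock: 11.55
eef_pos: [0.4404, 0.356, 0.2099]
eef_rot: [0.0, 0.284, 0.959, 0.0]
contact_force: [0.4, 0.1, -0.5]
finger_gap: 0.647
finger_force: 0.0
```

```bash
python3 -c "
from h import *
rel(.548,-.064,.23)
for c in('top','scene'):
    p=optics.snapshot(c);W=world(p,np.ones((400,640),bool))
    for n,lo,hi in (('jar',[.38,.3,.06],[.5,.42,.08]),('cap',[.5,-.11,.172],[.6,-.02,.19])):
        B=W[((W>lo)&(W<hi)).all(1)]
        if len(B)>9: print(c,n,len(B),cv2.minEnclosingCircle(B[:,:2].astype(np.float32)))
"
```

```text
t 11.55 pos [0.4404 0.356  0.2099] ytool [0.544 0.839 0.   ] ztool [ 0.  0. -1.] gap 0.647 F [ 0.4  0.1 -0.5]
cm: [-31.89 -29.37  -2.02]
top jar 381 ((0.43915948271751404, 0.35276269912719727), 0.0296188797801733)
top cap 129 ((0.5456442832946777, -0.06549384444952011), 0.012779956683516502)
scene jar 186 ((0.4418933391571045, 0.35695233941078186), 0.03184247761964798)
scene cap 85 ((0.5504181385040283, -0.062493275851011276), 0.01386952493339777)
```

>>> jog_arm --motion "0 0 -0.144 0 0 -1 0.6; 0 0 -0.144 0 0 -1 0.6; 0 0 -0.144 0 0 0 0.6; 0 0 -0.144 0 0 0 0.6; 0 0 0 0 0 0 0.6"

```text
clock: 12.28
eef_pos: [0.4404, 0.3558, 0.2274]
eef_rot: [-0.0, 0.001, 1.0, -0.0]
contact_force: [0.0, 0.4, -0.2]
finger_gap: 0.598
finger_force: 0.0
```

```bash
python3 -c "
from h import *
rel(.548,-.064,.23)"
```

```text
t 12.28 pos [0.4404 0.3558 0.2274] ytool [ 0.001  1.    -0.   ] ztool [-0.001 -0.    -1.   ] gap 0.598 F [ 0.   0.4 -0.2]
cm: [-10.82 -41.96  -0.26]
```

>>> jog_arm --motion "0 0 0 -0.5 -2 0 0.6; 0 0 0 -1.3 -5 0 0.6; 0 0 0 -1.3 -5 0 0.6; 0 0 0 -1.3 -5 0 0.6; 0 0 0 -1.3 -5 0 0.6; 0 0 0 -1.3 -5 0 0.6; 0 0 0 -1.3 -5 0 0.6; 0 0 0 -1.2 -4.5 0 0.6"

```text
clock: 13.28
eef_pos: [0.5352, -0.0126, 0.2276]
eef_rot: [-0.0, 0.002, 1.0, -0.001]
contact_force: [0.4, -0.2, -0.6]
finger_gap: 0.602
finger_force: 0.0
```

>>> jog_arm --motion "0 0 0 -0.8 -3.3 0 0.6; 0 0 0 -0.5 -2.2 0 0.6; 0 0 0 0 0 0 0.6; 0 0 0 0 0 1.5 0.6; 0 0 0 0 0 1.5 0.6; 0 0 0 0 0 0 0.6; 0 0 0 0 0 0 0.6"

```text
clock: 14.15
eef_pos: [0.5487, -0.0631, 0.1975]
eef_rot: [-0.0, -0.001, 1.0, 0.0]
contact_force: [0.5, 0.2, 0.8]
finger_gap: 0.602
finger_force: 0.0
```

```bash
python3 -c "
from h import *
rel(.548,-.064,.150)"
```

```text
t 14.15 pos [ 0.5487 -0.0631  0.1975] ytool [-0.001  1.     0.   ] ztool [-0.  0. -1.] gap 0.602 F [0.5 0.2 0.8]
cm: [ 0.07 -0.09  4.75]
```

>>> jog_arm --motion "0 0 0 0.1 -0.1 1 0.6; 0 0 0 0 0 1.5 0.6; 0 0 0 0 0 1.3 0.6; 0 0 0 0 0 1 0.6; 0 0 0 0 0 0 0.6; 0 0 0 0 0 0 0.45; 0 0 0 0 0 0 0.35; 0 0 0 0 0 0 0.25" --grip_force 30

```text
clock: 15.15
eef_pos: [0.548, -0.0646, 0.1501]
eef_rot: [0.001, -0.0, 1.0, 0.0]
contact_force: [-0.2, 1.3, 0.6]
finger_gap: 0.285
finger_force: 25.8
```

>>> jog_arm --motion "0 0 0 0 0 0 0.1; 0 0 0 0 0 0 0.1; 0 0 0 0 0 0 0.1"

```text
clock: 15.52
eef_pos: [0.5481, -0.0644, 0.1501]
eef_rot: [0.001, -0.0, 1.0, 0.0]
contact_force: [0.5, 0.7, 3.6]
finger_gap: 0.283
finger_force: 28.7
```

>>> jog_arm --motion "0 0 0 0 0 -0.5 0.1; 0 0 0 0 0 -1 0.1; 0 0 0 0 0 -2 0.1; 0 0 0 0 0 -2.5 0.1; 0 0 0 0 0 -2.5 0.1; 0 0 0 0 0 -2 0.1; 0 0 0 0 0 -1 0.1; 0 0 0 0 0 -0.5 0.1"

```text
clock: 16.52
eef_pos: [0.5475, -0.0649, 0.27]
eef_rot: [-0.0, -0.0, 1.0, -0.0]
contact_force: [0.1, 0.1, -1.8]
finger_gap: 0.28
finger_force: 28.5
```

```bash
python3 -c "
from h import *
rel(.511,.352,.27)"
```

```text
t 16.52 pos [ 0.5475 -0.0649  0.27  ] ytool [-0.  1. -0.] ztool [-0. -0. -1.] gap 0.28 F [ 0.1  0.1 -1.8]
cm: [ 3.65 41.69 -0.  ]
```

>>> jog_arm --motion "0 0 0 0.1 1 0 0.1; 0 0 0 0.2 2 0 0.1; 0 0 0 0.3 3 0 0.1; 0 0 0 0.4 4 0 0.1; 0 0 0 0.4 4.5 0 0.1; 0 0 0 0.4 4.5 0 0.1; 0 0 0 0.4 4.5 0 0.1; 0 0 0 0.4 4.5 0 0.1"

```text
clock: 17.52
eef_pos: [0.52, 0.2184, 0.2692]
eef_rot: [-0.001, -0.001, 1.0, 0.0]
contact_force: [0.8, -0.3, -1.5]
finger_gap: 0.284
finger_force: 28.7
```

>>> jog_arm --motion "0 0 0 0.3 4 0 0.1; 0 0 0 0.3 3.5 0 0.1; 0 0 0 0.2 2.7 0 0.1; 0 0 0 0.1 1.8 0 0.1; 0 0 0 0.1 1.2 0 0.1; 0 0 0 0 0.5 0 0.1; 0 0 0 0 0 0 0.1; 0 0 0 0 0 0 0.1"

```text
clock: 18.52
eef_pos: [0.5121, 0.3511, 0.2697]
eef_rot: [0.0, 0.001, 1.0, -0.0]
contact_force: [0.4, -0.6, -2.1]
finger_gap: 0.279
finger_force: 28.8
```

```bash
python3 -c "
from h import *
rel(.511,.352,.125)
p=optics.snapshot('scene')
cv2.imwrite('pics/b1.png',cv2.resize(p['color'][60:220,260:460,::-1],(750,600)))"
```

```text
t 18.52 pos [0.5121 0.3511 0.2697] ytool [ 0.001  1.    -0.001] ztool [ 0.    -0.001 -1.   ] gap 0.279 F [ 0.4 -0.6 -2.1]
cm: [ 0.11  0.11 14.47]
```

View pics/b1.png

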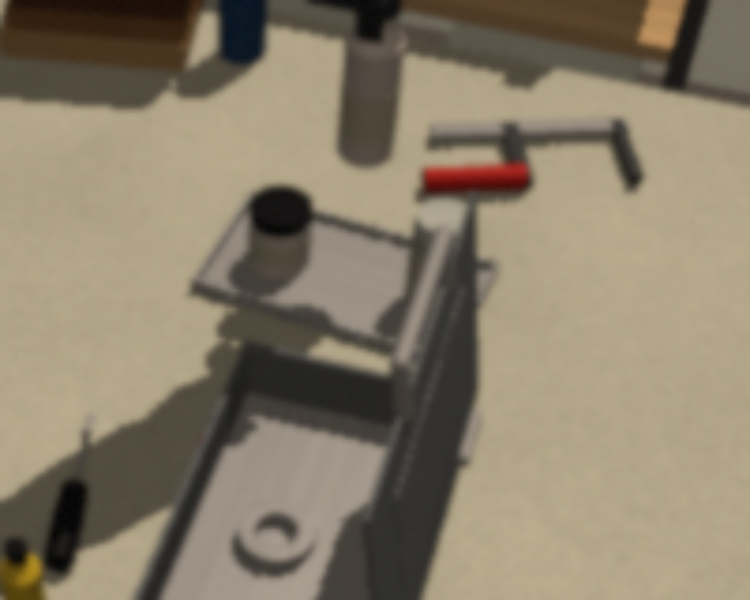

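The jar stands in the tray at crop position (280,235). The bottle hangs upright at (370,100) above it. Lowering now.

>>> jog_arm --motion "0 0 0 0 0 1 0.1; 0 0 0 0 0 2 0.1; 0 0 0 0 0 3 0.1; 0 0 0 0 0 3 0.1; 0 0 0 0 0 2 0.1; 0 0 0 0 0 1 0.1; 0 0 0 0 0 0.7 0.1; 0 0 0 0 0 0.5 0.1"

```text
clock: 19.58
eef_pos: [0.5119, 0.3525, 0.1379]
eef_rot: [0.0, -0.0, 1.0, 0.0]
contact_force: [-0.2, 0.5, -2.0]
finger_gap: 0.286
finger_force: 28.8
```

>>> jog_arm --motion "0 0 0 0 0 0.4 0.1; 0 0 0 0 0 0.3 0.1; 0 0 0 0 0 0.3 0.1; 0 0 0 0 0 0.2 0.1; 0 0 0 0 0 0 0.1; 0 0 0 0 0 0 0.1"

```text
clock: 20.32
eef_pos: [0.5117, 0.3523, 0.1258]
eef_rot: [0.0, -0.0, 1.0, 0.0]
contact_force: [0.4, -0.5, -1.9]
finger_gap: 0.278
finger_force: 28.8
```

>>> jog_arm --motion "0 0 0 0 0 0.1 0.1; 0 0 0 0 0 0.1 0.1; 0 0 0 0 0 0 0.1"

```text
clock: 20.7
eef_pos: [0.5118, 0.3526, 0.1241]
eef_rot: [0.0, -0.0, 1.0, 0.0]
contact_force: [-0.0, 0.0, 0.2]
finger_gap: 0.284
finger_force: 28.9
```

>>> jog_arm --motion "0 0 0 0 0 0.05 0.1; 0 0 0 0 0 0 0.1; 0 0 0 0 0 0 0.32; 0 0 0 0 0 0 0.4; 0 0 0 0 0 0 0.5; 0 0 0 0 0 0 0.6; 0 0 0 0 0 -1 0.6; 0 0 0 0 0 -2 0.6"

```text
clock: 21.7
eef_pos: [0.5112, 0.3519, 0.1534]
eef_rot: [-0.001, -0.0, 1.0, -0.0]
contact_force: [0.5, 0.5, 0.3]
finger_gap: 0.599
finger_force: 0.0
```

>>> jog_arm --motion "0 0 0 0 0 -4 0.6; 0 0 0 0 0 -5 0.6; 0 0 0 0 0 -5 0.6; 0 0 0 0 0 -5 0.6; 0 0 0 0 0 -3 0.6; 0 0 0 0 0 0 0.6"

```text
clock: 22.45
eef_pos: [0.5123, 0.3532, 0.3765]
eef_rot: [0.002, -0.0, 1.0, 0.002]
contact_force: [-0.3, -0.0, -1.4]
finger_gap: 0.601
finger_force: 0.0
```

```bash
python3 -c "
from h import *
rel(.632,.018,.37)
for c in('top','scene'):
    p=optics.snapshot(c);W=world(p,np.ones((400,640),bool))
    for n,lo,hi in (('jar',[.38,.3,.06],[.5,.42,.08]),('cap',[.46,.3,.148],[.56,.4,.165]),('handle',[.6,-.15,.285],[.7,.19,.335])):
        B=W[((W>lo)&(W<hi)).all(1)]
        if len(B)>9: print(c,n,len(B),cv2.minEnclosingCircle(B[:,:2].astype(np.float32)),np.percentile(B,[2,50,98],axis=0).round(3).tolist())
"
```

```text
t 22.45 pos [0.5123 0.3532 0.3765] ytool [-0.     1.     0.004] ztool [ 0.005  0.004 -1.   ] gap 0.601 F [-0.3 -0.  -1.4]
cm: [-11.96 -33.53   0.57]
top jar 536 ((0.45544111728668213, 0.3462093770503998), 0.0473795048892498) [[0.412, 0.327, 0.063], [0.44, 0.352, 0.069], [0.493, 0.38, 0.074]]
top cap 117 ((0.5096566677093506, 0.3499900698661804), 0.013242972083389759) [[0.498, 0.338, 0.149], [0.509, 0.349, 0.154], [0.52, 0.361, 0.157]]
top handle 540 ((0.6285982131958008, 0.019535979256033897), 0.06525035947561264) [[0.621, -0.043, 0.305], [0.627, 0.02, 0.318], [0.634, 0.081, 0.321]]
scene jar 199 ((0.4588632583618164, 0.3559088706970215), 0.04556376114487648) [[0.418, 0.33, 0.06], [0.445, 0.352, 0.07], [0.498, 0.384, 0.074]]
scene cap 46 ((0.5141675472259521, 0.35371774435043335), 0.013881994411349297) [[0.505, 0.341, 0.15], [0.515, 0.351, 0.155], [0.527, 0.366, 0.159]]
scene handle 282 ((0.6343952417373657, 0.02043677121400833), 0.0652473121881485) [[0.627, -0.043, 0.287], [0.634, 0.008, 0.317], [0.642, 0.085, 0.32]]
```

```bash
python3 -c "
from h import *
print(read_state()['joint_pos'].round(2))"
```

```text
[-0.47  0.58 -0.38  1.38  0.21  1.23  0.71]
```

>>> jog_arm --motion "0 0 0.172 0 0 0 0.5; 0 0 0.172 0 0 0 0.5; 0 0 0.172 0 0 0 0.5; 0 0 0.172 0 0 0 0.5; 0 0 0.172 0 0 0 0.5; 0 0 0.172 0 0 0 0.5; 0 0 0.172 0 0 0 0.5; 0 0 0.172 0 0 0 0.5"

```text
clock: 23.55
eef_pos: [0.5108, 0.3515, 0.3712]
eef_rot: [-0.0, 0.637, 0.771, -0.002]
contact_force: [0.4, 0.4, -0.3]
finger_gap: 0.501
finger_force: 0.0
```

>>> jog_arm --motion "0 0 0.17 0 0 0 0.5; 0 0 0 0 0 0 0.5; 0 0 0 0 0 0 0.5"

```text
clock: 23.92
eef_pos: [0.5112, 0.352, 0.3723]
eef_rot: [-0.0, 0.697, 0.717, -0.001]
contact_force: [0.6, 0.4, -0.2]
finger_gap: 0.502
finger_force: 0.0
```

```bash
python3 -c "
from h import *
rel(.631,.020,.37)
print(read_state()['joint_pos'].round(2))"
```

```text
t 23.93 pos [0.5112 0.352  0.3723] ytool [ 1.     0.028 -0.001] ztool [-0.001 -0.001 -1.   ] gap 0.502 F [ 0.6  0.4 -0.2]
cm: [-33.52  11.05   0.25]
[-0.7   0.56  0.04  1.39 -0.02  1.2  -0.63]
```

>>> jog_arm --motion "0 0 0 -2 0.7 0 0.5; 0 0 0 -4.5 1.5 0 0.5; 0 0 0 -5 1.6 0 0.5; 0 0 0 -5 1.6 0 0.5; 0 0 0 -5 1.6 0 0.5; 0 0 0 -5 1.6 0 0.5; 0 0 0 -4 1.4 0 0.5; 0 0 0 -3 1 0 0.5"

```text
clock: 24.92
eef_pos: [0.6301, 0.0152, 0.3732]
eef_rot: [0.001, 0.699, 0.715, -0.001]
contact_force: [1.2, -0.3, -0.2]
finger_gap: 0.502
finger_force: 0.0
```

>>> jog_arm --motion "0 0 0 0 0 0 0.5; 0 0 0 0 0 0 0.5; 0 0 0 0 0 0 0.5"

```text
clock: 25.3
eef_pos: [0.6295, 0.0217, 0.3732]
eef_rot: [-0.0, 0.697, 0.717, 0.0]
contact_force: [0.2, 0.5, 0.5]
finger_gap: 0.502
finger_force: 0.0
```

```bash
python3 -c "
from h import *
rel(.631,.020,.2935)
print(read_state()['joint_pos'].round(2))"
```

```text
t 25.3 pos [0.6295 0.0217 0.3732] ytool [ 1.     0.028 -0.   ] ztool [-0.     0.001 -1.   ] gap 0.502 F [0.2 0.5 0.5]
cm: [-0.18  0.15  7.97]
[-0.13  0.57  0.05  1.36 -0.03  1.21 -0.05]
```

>>> jog_arm --motion "0 0 0 0 0.15 1.5 0.5; 0 0 0 0 0 2 0.5; 0 0 0 0 0 2 0.5; 0 0 0 0 0 1.4 0.5; 0 0 0 0 0 1 0.5; 0 0 0 0 0 0 0.5; 0 0 0 0 0 0 0.4" --grip_force 20

```text
clock: 26.18
eef_pos: [0.6319, 0.0202, 0.2948]
eef_rot: [0.0, 0.698, 0.716, 0.001]
contact_force: [-0.1, 0.9, 0.5]
finger_gap: 0.416
finger_force: 0.0
```

>>> jog_arm --motion "0 0 0 0 0 0 0.3; 0 0 0 0 0 0 0.2; 0 0 0 0 0 0 0.1; 0 0 0 0 0 0 0.05; 0 0 0 0 0 0 0; 0 0 0 0 0 0 0; 0 0 0 0 0 0 0"

```text
clock: 27.05
eef_pos: [0.6315, 0.0201, 0.2945]
eef_rot: [0.0, 0.698, 0.716, 0.0]
contact_force: [-1.3, -0.3, 3.9]
finger_gap: 0.123
finger_force: 19.6
```

```bash
python3 -c "
from h import *
rel(.631,.020,.2935)
p=optics.snapshot('scene')
cv2.imwrite('pics/l1.png',cv2.resize(p['color'][60:260,250:450,::-1],(600,600)))
W=world(p,np.ones((400,640),bool))
for c in('top','scene'):
    p=optics.snapshot(c);W=world(p,np.ones((400,640),bool))
    B=W[((W>[.6,-.15,.11])&(W<[.72,.19,.26])).all(1)];A=np.c_[B[:,1],B[:,2],np.ones(len(B))];s=np.linalg.lstsq(A,B[:,0],rcond=None)[0];print(c,s)
"
```

```text
t 27.05 pos [0.6315 0.0201 0.2945] ytool [1.    0.025 0.   ] ztool [ 0.  0. -1.] gap 0.123 F [-1.3 -0.3  3.9]
cm: [-0.01 -0.05  0.1 ]
top [-0.02911624 -0.14436921  0.67373686]
scene [-0.02371119 -0.14813863  0.68331306]
```

View pics/l1.png

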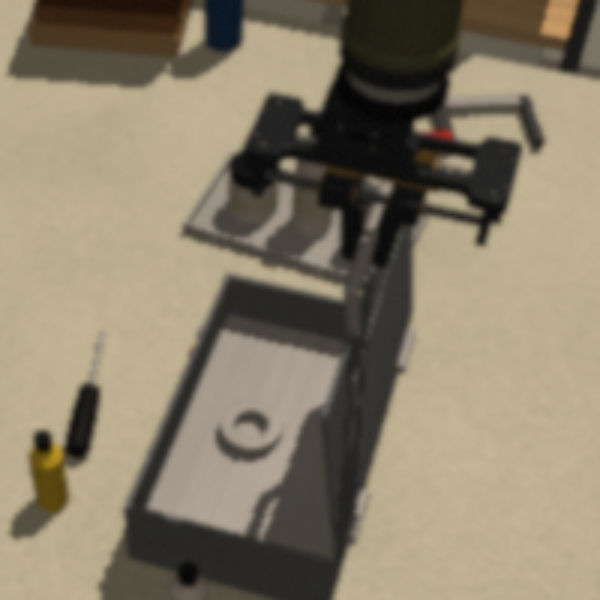

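```bash
python3 -c "
import numpy as np
t=np.r_[1.425,1.40,1.35,np.linspace(1.29,.09,21),.04,.0]
y=np.round(-22.8*(np.cos(t)-np.cos(t[0])),1);z=np.round(22.8*(np.sin(t[0])-np.sin(t)),1)
r=['0 0 0 0 %.1f %.1f 0'%(a,b) for a,b in zip(np.diff(y),np.diff(z))]
for i in range(0,len(r),8):print('; '.join(r[i:i+8]),t[min(i+8,len(t)-1)],y[min(i+8,len(t)-1)],z[min(i+8,len(t)-1)])"
```

```text
0 0 0 0 -0.6 0.1 0; 0 0 0 0 -1.1 0.2 0; 0 0 0 0 -1.3 0.4 0; 0 0 0 0 -1.3 0.4 0; 0 0 0 0 -1.3 0.5 0; 0 0 0 0 -1.2 0.5 0; 0 0 0 0 -1.2 0.7 0; 0 0 0 0 -1.2 0.7 0 0.99 -9.2 3.5
0 0 0 0 -1.1 0.8 0; 0 0 0 0 -1.1 0.8 0; 0 0 0 0 -1.0 0.9 0; 0 0 0 0 -1.0 1.0 0; 0 0 0 0 -0.9 1.0 0; 0 0 0 0 -0.8 1.1 0; 0 0 0 0 -0.8 1.2 0; 0 0 0 0 -0.7 1.1 0 0.51 -16.6 11.4
0 0 0 0 -0.6 1.2 0; 0 0 0 0 -0.6 1.3 0; 0 0 0 0 -0.5 1.3 0; 0 0 0 0 -0.4 1.3 0; 0 0 0 0 -0.3 1.3 0; 0 0 0 0 -0.2 1.4 0; 0 0 0 0 -0.2 1.3 0; 0 0 0 0 -0.1 1.1 0 0.04 -19.5 21.6
0 0 0 0 0.0 1.0 0 0.0 -19.5 22.6
```

>>> jog_arm --motion "0 0 0 0 -0.6 0.1 0; 0 0 0 0 -1.1 0.2 0; 0 0 0 0 -1.3 0.4 0; 0 0 0 0 -1.3 0.4 0; 0 0 0 0 -1.3 0.5 0; 0 0 0 0 -1.2 0.5 0; 0 0 0 0 -1.2 0.7 0; 0 0 0 0 -1.2 0.7 0"

```text
clock: 28.2
eef_pos: [0.5404, 0.0176, 0.2583]
eef_rot: [0.001, 0.698, 0.716, 0.001]
contact_force: [5.1, -1.3, -7.1]
finger_gap: 0.121
finger_force: 20.3
```

>>> jog_arm --motion "0 0 0 0 0 0 0; 0 0 0 0 0 0 0"

```text
clock: 28.45
eef_pos: [0.5402, 0.0176, 0.2585]
eef_rot: [0.0, 0.698, 0.716, 0.0]
contact_force: [5.8, -0.6, -9.8]
finger_gap: 0.118
finger_force: 20.6
```

>>> jog_arm --motion "0 0 0 0 -1.0 0.9 0; 0 0 0 0 -1.1 0.8 0; 0 0 0 0 -1.0 0.9 0; 0 0 0 0 -1.0 1.0 0; 0 0 0 0 -0.9 1.0 0; 0 0 0 0 0 0 0"

```text
clock: 29.2
eef_pos: [0.4907, 0.0162, 0.2132]
eef_rot: [0.001, 0.698, 0.716, 0.001]
contact_force: [5.4, -2.2, -5.9]
finger_gap: 0.119
finger_force: 20.2
```

>>> jog_arm --motion "0 0 0 0 -0.7 1.1 0; 0 0 0 0 -0.8 1.2 0; 0 0 0 0 -0.7 1.1 0; 0 0 0 0 -0.6 1.2 0; 0 0 0 0 -0.6 1.3 0; 0 0 0 0 0 0 0"

```text
clock: 29.95
eef_pos: [0.4553, 0.0153, 0.154]
eef_rot: [-0.0, 0.698, 0.716, -0.001]
contact_force: [0.9, -1.7, -1.8]
finger_gap: 0.107
finger_force: 19.9
```

```bash
python3 -c "
from h import *
rel(.437,.015,.068)
for c in('top','scene'):
    p=optics.snapshot(c);W=world(p,np.ones((400,640),bool))
    B=W[((W>[.49,-.12,.1])&(W<[.64,-.06,.2])).all(1)];A=np.c_[B[:,0],np.ones(len(B))];s=np.linalg.lstsq(A,B[:,2],rcond=None)[0];print(c,len(B),s,'theta',np.arctan(-s[0]), 'x at .089',(.089-s[1])/s[0])
"
```

```text
t 29.95 pos [0.4553 0.0153 0.154 ] ytool [ 1.     0.024 -0.002] ztool [-0.002 -0.001 -1.   ] gap 0.107 F [ 0.9 -1.7 -1.8]
cm: [ 0.02 -1.81  8.61]
top 1820 [-0.42479599  0.37326458] theta 0.401697834866791 x at .089 0.6691790590088388
scene 1233 [-0.42756815  0.37647491] theta 0.40404388234546607 x at .089 0.6723487413510015
```

>>> jog_arm --motion "0 0 0 0 -0.4 1.0 0; 0 0 0 0 -0.4 1.1 0; 0 0 0 0 -0.3 1.1 0; 0 0 0 0 -0.2 1.1 0; 0 0 0 0 -0.2 1.1 0; 0 0 0 0 -0.1 1 0; 0 0 0 0 -0.1 0.8 0; 0 0 0 0 0 0 0"

```text
clock: 31.05
eef_pos: [0.4376, 0.0148, 0.0811]
eef_rot: [-0.001, 0.698, 0.716, -0.001]
contact_force: [-1.0, -5.5, -2.4]
finger_gap: 0.102
finger_force: 19.9
```

```bash
cat > th.py <<'E'
from h import *
rel(.437,.015,.068)
for c in('top','scene'):
    p=optics.snapshot(c);W=world(p,np.ones((400,640),bool))
    B=W[((W>[.5,-.12,.08])&(W<[.64,-.06,.2])).all(1)];A=np.c_[B[:,0],np.ones(len(B))];s=np.linalg.lstsq(A,B[:,2],rcond=None)[0];print(c,len(B),'theta',np.arctan(-s[0]))
E
python3 th.py
```

```text
t 31.05 pos [0.4376 0.0148 0.0811] ytool [ 1.     0.024 -0.002] ztool [-0.002 -0.001 -1.   ] gap 0.102 F [-1.  -5.5 -2.4]
cm: [ 0.02 -0.06  1.31]
top 1659 theta 0.08217241574783944
scene 1062 theta 0.08324224817698621
```

>>> jog_arm --motion "0 0 0 0 0 0.6 0; 0 0 0 0 0 0.6 0; 0 0 0 0 0 0.5 0; 0 0 0 0 0 0.2 0; 0 0 0 0 0 0 0; 0 0 0 0 0 0 0"

```text
clock: 31.9
eef_pos: [0.4368, 0.0148, 0.0624]
eef_rot: [-0.001, 0.698, 0.716, -0.002]
contact_force: [-3.0, -5.3, -1.4]
finger_gap: 0.098
finger_force: 19.9
```

```bash
python3 th.py
```

```text
t 31.9 pos [0.4368 0.0148 0.0624] ytool [ 1.     0.024 -0.004] ztool [-0.004 -0.001 -1.   ] gap 0.098 F [-3.  -5.3 -1.4]
cm: [ 0.02  0.02 -0.56]
top 1646 theta 0.0034823997746953805
scene 1047 theta 0.0032060785704236335
```

>>> jog_arm --motion "0 0 0 0 0 0.1 0; 0 0 0 0 0 0 0; 0 0 0 0 0 0 0.2; 0 0 0 0 0 0 0.3; 0 0 0 0 0 0 0.3; 0 0 0 0 0 0 0.3"

```text
clock: 32.75
eef_pos: [0.4388, 0.0157, 0.0622]
eef_rot: [-0.0, 0.698, 0.716, 0.0]
contact_force: [-0.3, 0.9, 0.3]
finger_gap: 0.297
finger_force: 0.0
```

>>> jog_arm --motion "0 0 0 0 0 -0.5 0.3; 0 0 0 0 0 -1 0.3; 0 0 0 0 0 -1.5 0.3; 0 0 0 0 0 -3 0.3; 0 0 0 0 0 -4 0.3; 0 0 0 0 0 -4 0.3; 0 0 0 0 0 0 0.3; 0 0 0 0 0 0 0.3"

```text
clock: 33.75
eef_pos: [0.4381, 0.0153, 0.2022]
eef_rot: [-0.0, 0.698, 0.716, 0.0]
contact_force: [0.7, -0.2, 0.6]
finger_gap: 0.3
finger_force: 0.0
```

```bash
python3 th.py; python3 -c "
from h import *
p=optics.snapshot('scene')
cv2.imwrite('pics/end.png',cv2.resize(p['color'][60:260,250:450,::-1],(600,600)))
for n,c in (('can','scene'),('screwdriver','scene'),('block','scene')):
    for d in nets.masks_of(n,p)[:2]: print(n,d['confidence'],np.median(world(p,d['region']),0).round(3))"
```

```text
t 33.75 pos [0.4381 0.0153 0.2022] ytool [ 1.     0.025 -0.   ] ztool [-0.  0. -1.] gap 0.3 F [ 0.7 -0.2  0.6]
cm: [-0.03 -0.11 13.42]
top 1650 theta 0.001817559853591089
scene 1043 theta -6.406457308236921e-05
can 0.58 [0.595 0.33  0.074]
screwdriver 0.46 [ 0.388 -0.013  0.023]
block 0.84 [ 0.604 -0.37   0.097]
block 0.16 [0.519 0.338 0.085]
```

View pics/end.png

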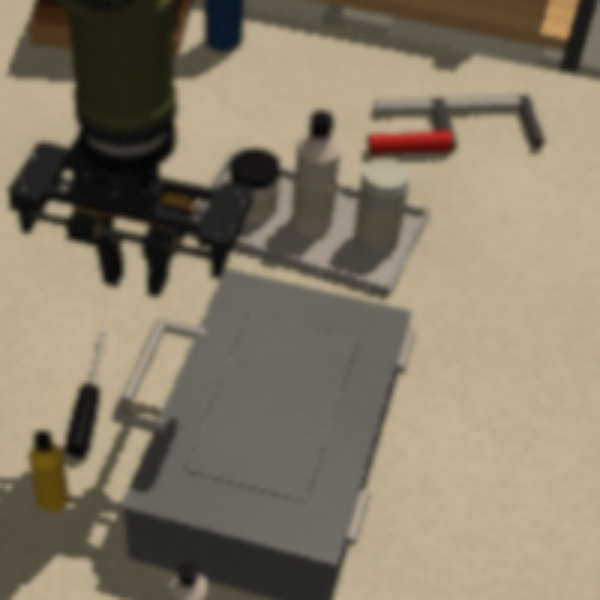

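The cover is shut, and jar (255,190), bottle (317,180) and can (382,205) stand in the tray. The gripper is clear of everything.

```bash
python3 -c "
from h import *
print(workorder.sign_off())"
```

```text
the job is handed in; nothing more can be done
None
```

I set the bottle and the jar upright in the tray, lowered the cover until it was fully shut, and handed the job in at about 34 s. The bearing stayed in the tub, and the can, screwdriver and block were left alone. The sign-off returned no verdict.

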